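Shut and latch the small-parts wash basket

TASK

The wire basket of teaspoons is ready for the dishwasher: push its lid fully down, and only then swing the long latch bar round over the lid until it rests home in its catch. Let go of everything, and do not shove or knock over the mug, the bowl or the glasses standing around.

Things in the scene. Friction and masses are not known exactly. Their poses are not given: they have to be found in the camera images.
- basket: Steel wire basket, stands fast. 150 (its x) x 140 (its y) x 80 mm to the rim; origin under its centre, z up. Lid hinged on the +y rim. At the -y rim a post at the -x end carries the latch bar; at the +x end is the catch, a C-shaped bracket open to -y, 16 mm long in x, 130 mm high in all. Fixed teaspoons inside.
- lid (a joint): Lid angle, rad: 0 = shut on the rim, 1.5 = almost upright. Wire panel 146 (x) x 138 x 6 mm, solid to the touch; hinge line in its mid-plane, along the basket's x at y = 70, z = 83 mm (basket frame). At angle a its free edge is at y = 70 - 139 cos a, z = 83 + 139 sin a. Stiff hinge: stays where left; about 2 to 4 N at the free edge moves it.
- lid_edge (a point): Middle of the lid's free edge.
- latch (a joint): Latch bar angle in rad: 0 = home in the catch against its back plate, bar along the basket's +x above the lid's free edge; it grows as the bar swings level outward, away from the lid; at 1.57 the bar points along the basket's -y; stops at 1.7. Stays where it is left; about 2 N at half length moves it.
- latch_pivot (a point): Pivot of the latch bar, at mid-height of the bar: basket frame x = -90, y = -60, z = 107 mm, axis vertical. The eye round the post has a radius of 10 mm.
- latch_tip (a point): Free end of the latch bar, 202 mm from the pivot, mid-height. The bar is a flat steel strip on edge, 5 mm thick, 28 mm tall (93 to 121 mm above the drainboard); it clears the shut lid by 7 mm.
- catch (a point): Middle of the catch, where the bar lies when home: basket frame x = 90, y = -60, z = 107 mm.
- mug: Bystander: white mug 92 x 127 x 107 mm, loose, on the robot side of the basket; origin at the centre of its underside.
- bowl: Bystander: white bowl, 150 mm across, 69 mm high, loose, on the lid-hinge side of the basket; origin under its centre.
- glass_3: Bystander: drinking glass 70 mm across, 120 mm high, loose; origin under its centre.
- drain_glass_1: Bystander: drinking glass 76 mm across, 115 mm high, loose; origin under its centre.
- drain_glass_2: Bystander: drinking glass 68 mm across, 90 mm high, loose; origin under its centre.

How it is judged:
On the way, in this order (a step that is already met when the one before it is completed fails the run):
1. the lid is shut on the rim while the latch bar is still outside (value of joint lid below 0.04 rad and value of joint latch above 0.3 rad), for 0.2 s.
2. the latch bar is home in its catch over the shut lid (value of joint lid below 0.04 rad and value of joint latch below 0.05 rad), for 0.2 s.
At the end, for the whole second after the job is handed in: The lid is shut to within 0.04 rad (about 5 mm at its free edge), the latch bar is within 0.05 rad of its stop (about 10 mm at its tip, inside the catch), and both are at rest (all of step 2 and velocity of joint lid between -0.05 and 0.05 rad/s and velocity of joint latch between -0.05 and 0.05 rad/s); the robot touches nothing.
It fails at once if the mug is shoved more than 30 mm or knocked over (distance of mug from where it was at the start of the episode above 0.03 m or angle between mug's own z axis and vertical above 0.4 rad).
It fails at once if the bowl is shoved more than 30 mm or knocked over (distance of bowl from where it was at the start of the episode above 0.03 m or angle between bowl's own z axis and vertical above 0.4 rad).
It fails at once if the third glass is shoved more than 30 mm or knocked over (distance of glass_3 from where it was at the start of the episode above 0.03 m or angle between glass_3's own z axis and vertical above 0.4 rad).
It fails at once if the first glass is shoved more than 30 mm or knocked over (distance of drain_glass_1 from where it was at the start of the episode above 0.03 m or angle between drain_glass_1's own z axis and vertical above 0.4 rad).
It fails at once if the second glass is shoved more than 30 mm or knocked over (distance of drain_glass_2 from where it was at the start of the episode above 0.03 m or angle between drain_glass_2's own z axis and vertical above 0.4 rad).
It also fails if it takes over 48 s, if anything falls off the work surface, if the arm or the gripper's body presses on something with over 40 N, if the wrist force passes 120 N, or if a joint passes its speed limit or range.

ROBOT

A 6-joint arm with a two-finger parallel gripper is mounted at the origin on a cart in front of the work surface, level with it; the furniture and walls round the work are solid. World frame = base frame: x ahead of the robot, y to its left, z up, the work surface at z = 0. Lengths are in m, angles in rad, forces in N, time in s.
With the tool pointing down it reaches from about 0.35 to 0.975 m from the base axis. Payload 4.9 kg.
Tool frame: the origin (TCP) lies at the very end of the fingers, on their centre line; the grasp point (between the pads) lies 19 mm behind it; z points along the fingers, y is the line along which they close (so a half turn about z gives the same grasp; the last joint's range is limited). The gripper opens to 85 mm and grips with 20 to 120 N. Pads are 22 mm wide; open, the fingers measure 114 mm over their backs; the gripper's body (76 mm by 85 mm) begins 54 mm behind the grasp point. The pads swing forward as they close: fully open they stand 13 mm farther back than shut.
Start: joints at [-1.349, 0.053, 1.613, -0, 1.476, -0.119], TCP at [0.209, -0.589, 0.231] pointing down, gripper open.
Joint ranges: [-3.01, 3.01], [-1.01, 2.22], [0.06, 2.58], [-1.02, 4.17], [0.09, 2.62], [-3.14, 3.14]. Speed limits (rad/s): [2.57, 2.57, 3.14, 3.14, 3.14, 3.14].

INTERFACE

Orientations are given as a rotation vector (axis times angle).
In Python, from station import ctrl gives the robot as it stands. The module is installed in compiled form; this text tells all that it offers.
- The arm moves only by the tool jog_arm, never from a script. Its argument "steps" is a list of rows, each an object with "delta_rot": the turn, a rotation vector about the tool's x, y, z in degrees, a list of three; "linear": the shift along the tool's x, y, z in m, a list of three; "grip": the finger opening in m, from 0 to 0.0854. In form: [{"delta_rot": [rx, ry, rz], "linear": [x, y, z], "grip": grip}, ...]. A call has 1 to 10 rows; each row shifts and turns the commanded pose from where the row before left it, along the tool's axes as they then stand; what a row does not reach is not made up. A row lasts 1/10 s, in which the tool goes at most 50 mm and 8.59 degrees, less where a joint would pass 70% of its speed; a pose out of reach is approached as far as the arm can. A call with a gripper value outside its range is refused whole. The fingers move at their own pace and stop on an object; "newtons" is the grip in N (left out, the last holds). Time passes only in rows, so rows that do not move let the fingers close. It gives the time, the measured TCP pose, the force, the opening and the grip force at its end, in the units of the state.
- ctrl.get_obs(): the state, without advancing time (a new reading comes with each control period).
- ctrl.get_image(name): name is "scene" or "side" or "wrist"; returns (picture, depth): 420x560x3 uint8, red, green, blue; 420x560 float32, m along the optical axis (not along the pixel's ray), 0 where there is no reading.
- ctrl.camera_info(name): a dict with "camera_matrix" (3x3 intrinsics, pixels), "R" (3x3) and "t" (3): a world point X has camera coordinates R X + t; the wrist camera has in their place "T_tool_cam" (4x4, takes a point from camera to tool coordinates, whose origin is the TCP and whose axes are the flange's). Camera axes: x right, y down, z forward; pixel columns grow to the right and rows downward; lengths in m; the calibration is good to about 2 mm. A picture is of the moment at which its call begins: read the wrist's pose just before it. camera_info takes no time and is no camera call.
- ctrl.finish_job(): hands the job in; it is judged then, once.
The state is a dict: "t": time; "q": joint angles; "dq": joint speeds; "effort": joint torques, N m; "tool_pos": TCP position; "tool_rot": TCP orientation; "contact_force": force on the tool from outside, world axes, zero at the start; "wrist_torque": the same for the moment, N m; "opening": finger opening in m; "grip_force": force on a finger pad.
Only numpy, scipy, OpenCV 4.12 (cv2) and the standard library are available. Lean on these libraries where they do the work, as an engineer would, in place of code of your own. Each camera call takes 0.05 s, during which the arm holds its last target. There are 200 camera calls.

## Working session

There is one attempt and no reset: what is moved stays moved. The work goes in short steps, Python scripts to look and compute and a tool call to move; the robot and the scene stay as the last step left them, time stands still between calls to the robot, and variables do not carry over. Pictures are saved under pics/ and viewed, at most 10 in all, crops included, and the job is handed in when it is done.

Besides the shell and the picture viewer there is one more tool, called after "Request:" as name(argument=value, ...) on one line, values as JSON. jog_arm: Moves the arm, as the interface text tells. Its arguments: {"type":"object","properties":{"steps":{"type":"array"},"newtons":{"type":"number"}},"required":["steps"]}

```bash
mkdir -p pics; cat > h.py <<'E'
import numpy as np, cv2
from scipy.spatial.transform import Rotation as Ro
from station import ctrl
def grab(n,tag):
    im,d=ctrl.get_image(n); cv2.imwrite(f'pics/{tag}.png',im[:,:,::-1]); np.savez(f'{tag}.npz',im=im,d=d); return im,d
def cam(n,obs=None):
    c=ctrl.camera_info(n); K=np.array(c['camera_matrix'])
    if 'R' in c: R=np.array(c['R']);t=np.array(c['t']); return K,R,t
    T=np.array(c['T_tool_cam']); W=np.eye(4); W[:3,:3]=Ro.from_rotvec(obs['tool_rot']).as_matrix(); W[:3,3]=obs['tool_pos']
    M=np.linalg.inv(W@T); return K,M[:3,:3],M[:3,3]
def cloud(d,K,R,t):
    v,u=np.indices(d.shape); x=(u-K[0,2])/K[0,0]*d; y=(v-K[1,2])/K[1,1]*d
    return (np.stack([x,y,d],-1)-t)@R
E
python3 - <<'E'
from h import *
o=ctrl.get_obs(); print(o)
for n in('scene','side'):
    im,d=grab(n,n+'0'); K,R,t=cam(n); print(n,K.tolist(),(-R.T@t).round(3),R[2].round(3),(d>0).mean())
s=np.hstack([cv2.imread('pics/scene0.png')]); 
E
```

```text
{'t': 0.0, 'q': array([-1.34900919e+00,  5.33796924e-02,  1.61428476e+00, -1.71943148e-05,
        1.47602162e+00, -1.19014736e-01]), 'dq': array([ 0.00043857, -0.00124721, -0.00010868,  0.00032703, -0.00069648,
       -0.00136876]), 'effort': array([-9.83018595e-05, -3.93685305e+01, -3.70175064e+01, -2.67495977e-05,
        7.05239800e-03,  3.13711084e-06]), 'tool_pos': array([ 0.20875037, -0.58844405,  0.23005439]), 'tool_rot': array([-3.09403256e+00, -5.32391566e-01,  1.95620065e-04]), 'contact_force': array([ 0.13772764, -0.57072229,  0.11020535]), 'wrist_torque': array([0.01657737, 0.01032166, 0.03101047]), 'grip_force': 0.0, 'opening': 0.08519719752553102}
scene [[404.6792032940174, 0.0, 279.5740706756407], [0.0, 404.6792032940174, 208.36975931973748], [0.0, 0.0, 1.0]] [0.102 0.617 0.842] [ 0.452 -0.531 -0.717] 0.9960969387755102
side [[427.939049766729, 0.0, 286.78347544855], [0.0, 427.939049766729, 208.0948473974799], [0.0, 0.0, 1.0]] [ 0.167 -1.036  0.859] [ 0.285  0.794 -0.537] 0.9963052721088436
```

View pics/scene0.png

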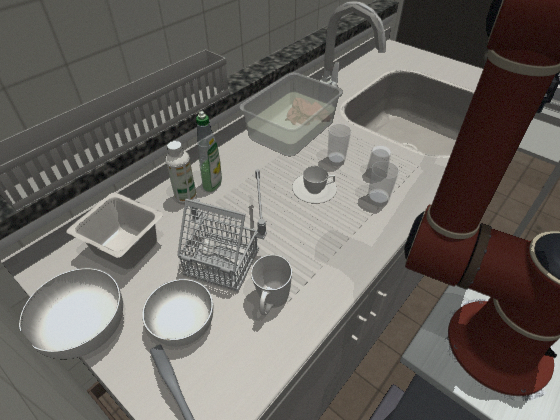

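View pics/side0.png

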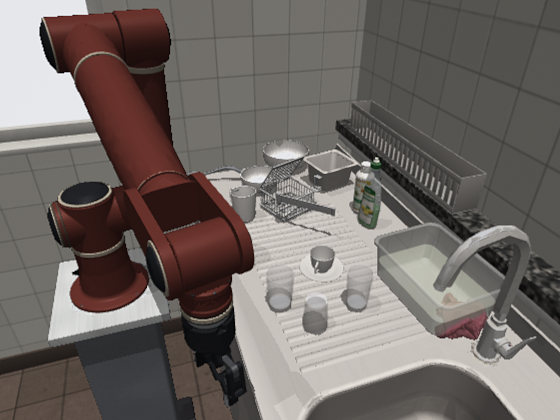

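Scene view: basket near (218,245) with the lid raised, mug at (270,280), bowl at (178,312), and glasses well away at (340-385,140-190). Side view: the latch bar runs from about (275,197) to (335,212). Next I'll zoom in and compute coordinates.

```bash
python3 - <<'E'
from h import *
a=cv2.resize(cv2.imread('pics/scene0.png')[160:320,150:310],(400*1,400),interpolation=cv2.INTER_CUBIC)
b=cv2.resize(cv2.imread('pics/side0.png')[140:240,220:350],(400,308),interpolation=cv2.INTER_CUBIC)
c=np.zeros((400,800,3),np.uint8); c[:,:400]=a; c[:308,400:]=b
# top-down height maps from fused clouds: x 0.3..0.9, y -0.3..0.5
g=np.zeros((200,800,3),np.uint8)
P=[]
for n in('scene','side'):
    z=np.load(n+'0.npz'); P.append(cloud(z['d'],*cam(n))[z['d']>0])
P=np.vstack(P); H=np.zeros((300,400))
m=(P[:,0]>.2)&(P[:,0]<.8)&(P[:,1]>-.3)&(P[:,1]<.5)&(P[:,2]>0.008)&(P[:,2]<.35); Q=P[m]
i=((.8-Q[:,0])/.002).astype(int); j=((.5-Q[:,1])/.002).astype(int)
np.maximum.at(H,(i,j),Q[:,2])
hm=cv2.applyColorMap((np.clip(H/.25,0,1)*255).astype(np.uint8),cv2.COLORMAP_JET); hm[H==0]=0
for k in range(0,400,50): cv2.line(hm,(k,0),(k,3),(255,255,255)); 
for k in range(0,300,50): cv2.line(hm,(0,k),(3,k),(255,255,255))
cv2.imwrite('pics/z1.png',c); cv2.imwrite('pics/hm.png',cv2.resize(hm,(800,600),interpolation=0))
E
```

```text
(no output)
```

View pics/z1.png

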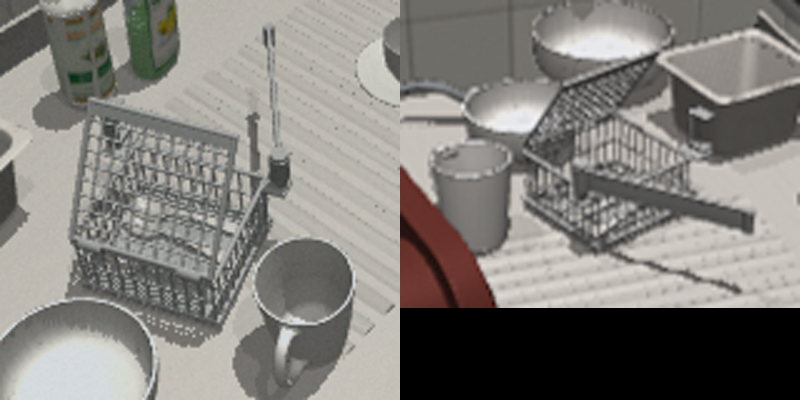

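View pics/hm.png

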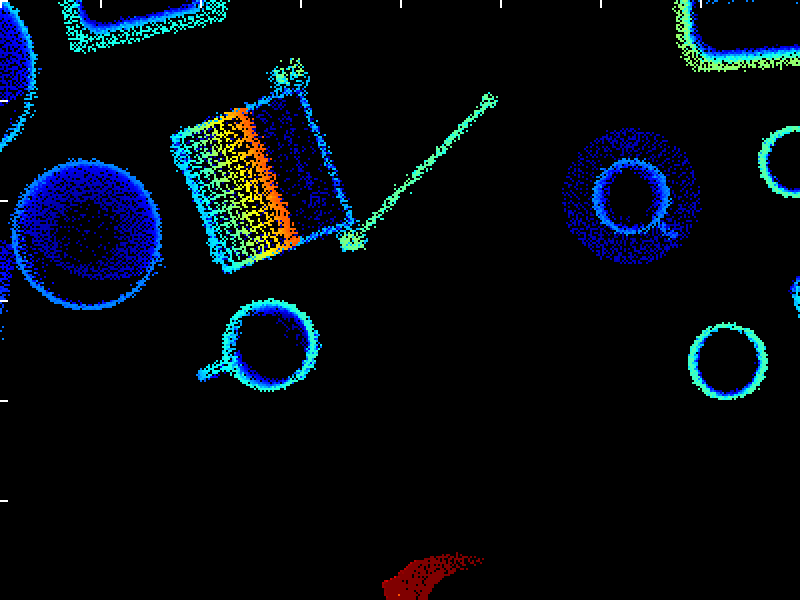

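The top-down height map (1 mm per pixel, x=.8-row, y=.5-col) puts the bar from the pivot at (352,240) to the tip at (490,98), and the catch at (288,73). The lid edge is the orange line (250,110)-(295,243), and the mug and bowl are clear of the approach. Now a refinement for each view.

```bash
python3 - <<'E'
from h import *
for n in('scene','side'):
    z=np.load(n+'0.npz'); P=cloud(z['d'],*cam(n))[z['d']>0]
    def box(x0,x1,y0,y1,z0,z1):
        return P[(P[:,0]>x0)&(P[:,0]<x1)&(P[:,1]>y0)&(P[:,1]<y1)&(P[:,2]>z0)&(P[:,2]<z1)]
    b=box(.575,.72,-.01,.135,.085,.13); l=cv2.fitLine(b[:,:2].astype(np.float32),cv2.DIST_HUBER,0,.01,.01).ravel()
    s=(b[:,:2]-l[2:])@l[:2]; print(n,'bar',len(b),l.round(3),'ends',(l[2:]+s.min()*l[:2]).round(3),(l[2:]+s.max()*l[:2]).round(3),'z',np.percentile(b[:,2],[2,98]).round(3),'ang',np.degrees(np.arctan2(l[1],l[0])).round(1))
    p=box(.545,.575,.135,.165,.09,.16); print(' post',len(p),(p.min(0)/2+p.max(0)/2).round(3),p.max(0).round(3))
    c=box(.70,.76,.19,.24,.09,.16); print(' catch',len(c),(c.min(0)/2+c.max(0)/2).round(3),c.min(0).round(3),c.max(0).round(3))
    L=box(.54,.70,.15,.34,.09,.25); L=L[(L[:,0]<.71)]
    T=L[L[:,2]>L[:,2].max()-.012]; print(' lid top',L[:,2].max().round(3),T.mean(0).round(3),T.min(0).round(3),T.max(0).round(3))
    l=cv2.fitLine(T[:,:2].astype(np.float32),cv2.DIST_HUBER,0,.01,.01).ravel(); print(' edge ang',np.degrees(np.arctan2(l[1],l[0])).round(1))
    S=box(.4,.9,-.1,.45,-.02,.25); th=np.radians(20); ex=np.array([np.cos(th),np.sin(th)]); ey=np.array([-ex[1],ex[0]])
    r=box(.5,.75,.13,.34,.09,.25); q=(r[:,:2]-[.622,.236])@np.c_[ex,ey]
    k=(abs(q[:,0])<60e-3)&(q[:,1]>-.02); pf=np.polyfit(q[k,1],r[k,2],1); print(' lid slope',np.arctan(-pf[0]),pf, 'z at y=.07',np.polyval(pf,.07))
E
```

```text
scene bar 123 [ 0.716 -0.698  0.65   0.061] ends [0.577 0.132] [0.706 0.006] z [0.096 0.121] ang -44.3
 post 112 [0.562 0.147 0.111] [0.574 0.159 0.13 ]
 catch 45 [0.728 0.212 0.112] [0.716 0.198 0.093] [0.74  0.225 0.13 ]
 lid top 0.199 [0.621 0.232 0.193] [0.553 0.203 0.187] [0.692 0.263 0.199]
 edge ang 21.5
 lid slope 0.9717207765454158 [-1.46459946  0.18619378] z at y=.07 0.08367182010624727
side bar 382 [ 0.712 -0.702  0.641  0.067] ends [0.575 0.133] [0.704 0.005] z [0.094 0.121] ang -44.6
 post 73 [0.562 0.147 0.111] [0.573 0.159 0.129]
 catch 44 [0.729 0.212 0.111] [0.717 0.198 0.091] [0.741 0.226 0.132]
 lid top 0.199 [0.622 0.228 0.194] [0.556 0.2   0.187] [0.692 0.254 0.199]
 edge ang 21.1
 lid slope 0.9551983135565745 [-1.41385871  0.18290689] z at y=.07 0.08393677792073699
```

Request:
jog_arm(steps=[{"delta_rot":[0,0,-1.8],"linear":[0,0,-0.045],"grip":0},{"delta_rot":[0,0,0],"linear":[0.034,-0.033,-0.025],"grip":0},{"delta_rot":[0,0,0],"linear":[0.034,-0.033,0],"grip":0},{"delta_rot":[0,0,0],"linear":[0.034,-0.033,0],"grip":0},{"delta_rot":[0,0,0],"linear":[0.034,-0.033,0],"grip":0},{"delta_rot":[0,0,0],"linear":[0.034,-0.033,0],"grip":0},{"delta_rot":[0,0,0],"linear":[0.034,-0.033,0],"grip":0},{"delta_rot":[0,0,0],"linear":[0.034,-0.033,0],"grip":0},{"delta_rot":[0,0,0],"linear":[0.034,-0.033,0],"grip":0},{"delta_rot":[0,0,0],"linear":[0.034,-0.033,0],"grip":0}], newtons=40)

```text
t: 1.1
tool_pos: [0.3848, -0.202, 0.2992]
tool_rot: [-3.087, -0.58, -0.0]
contact_force: [0.9, -0.3, -0.4]
opening: 0.0003
grip_force: 0.0
```

Request:
jog_arm(steps=[{"delta_rot":[0,0,0],"linear":[0.034,-0.033,0],"grip":0},{"delta_rot":[0,0,0],"linear":[0.034,-0.033,0],"grip":0},{"delta_rot":[0,0,0],"linear":[0.034,-0.033,0],"grip":0},{"delta_rot":[0,0,0],"linear":[0.034,-0.033,0],"grip":0},{"delta_rot":[0,0,0],"linear":[0.034,-0.033,0],"grip":0},{"delta_rot":[0,0,0],"linear":[0.034,-0.033,0],"grip":0},{"delta_rot":[0,0,0],"linear":[0.034,-0.033,0],"grip":0},{"delta_rot":[0,0,0],"linear":[0.034,-0.033,0],"grip":0},{"delta_rot":[0,0,0],"linear":[0.034,-0.033,0],"grip":0},{"delta_rot":[0,0,0],"linear":[0,0,0],"grip":0}])

```text
t: 2.1
tool_pos: [0.5621, 0.1883, 0.2977]
tool_rot: [-3.084, -0.589, 0.004]
contact_force: [-0.1, -0.2, -0.5]
opening: -0.0003
grip_force: 0.0
```

```bash
cat >> h.py <<'E'
th=np.radians(21.3); ex=np.array([np.cos(th),np.sin(th)]); ey=np.array([-ex[1],ex[0]]); O=np.array([.624,.2356])
def st():
    o=ctrl.get_obs(); p=np.array(o['tool_pos']); R=Ro.from_rotvec(o['tool_rot']).as_matrix(); d=p[:2]-O
    print('t',round(o['t'],2),'basket xyz mm',(d@ex*1e3).round(1),(d@ey*1e3).round(1),(p[2]*1e3).round(1),'toolx deg',np.degrees(np.arctan2(R[1,0],R[0,0])).round(2),'tilt',R[:,2].round(3),'F b',np.round([o['contact_force'][:2]@ex,o['contact_force'][:2]@ey,o['contact_force'][2]],1),'open',round(o['opening'],4))
    return o
E
python3 -c "
from h import *
st()"
```

```text
t 2.1 basket xyz mm -74.9 -21.6 297.7 toolx deg 21.63 tilt [-0.003  0.001 -1.   ] F b [-0.2 -0.2 -0.5] open -0.0003
```

Request:
jog_arm(steps=[{"delta_rot":[0,0,0],"linear":[0.038,-0.03,0],"grip":0},{"delta_rot":[0,0,0],"linear":[0.037,-0.03,0],"grip":0},{"delta_rot":[0,0,0],"linear":[0,-0.012,0.03],"grip":0},{"delta_rot":[0,0,0],"linear":[0,0,0.035],"grip":0},{"delta_rot":[0,0,0],"linear":[0,0,0.03],"grip":0},{"delta_rot":[0,0,0],"linear":[0,0,0.022],"grip":0},{"delta_rot":[0,0,0],"linear":[0,0,0],"grip":0}])

```text
t: 2.8
tool_pos: [0.6025, 0.2769, 0.1771]
tool_rot: [3.086, 0.581, -0.015]
contact_force: [-0.7, -1.1, -0.6]
opening: -0.0001
grip_force: 0.0
```

```bash
python3 - <<'E'
from h import *
st(); im,d=grab('scene','s2'); im2,_=grab('side','d2')
c=np.hstack([cv2.resize(im[120:340,130:330],(400,440)),cv2.resize(im2[100:260,200:360],(400,440))])
cv2.imwrite('pics/z2.png',c[:,:,::-1])
E
```

```text
t 2.8 basket xyz mm -5.0 46.3 177.1 toolx deg 21.31 tilt [-0.009 -0.003 -1.   ] F b [-1.1 -0.8 -0.6] open -0.0001
```

View pics/z2.png

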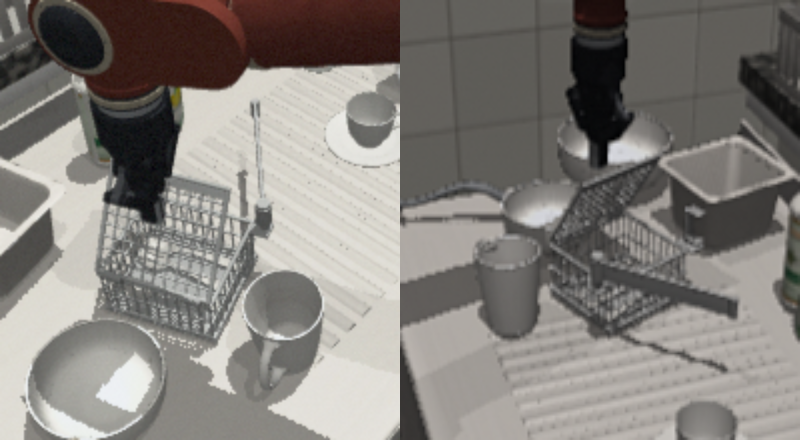

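Left: the finger stands behind the raised lid, at about (150,205). Right: it is just above the lid's outer face, at about (598,155). Next I push the lid along its arc.

Request:
jog_arm(steps=[{"delta_rot":[0,0,0],"linear":[0,0.014,0],"grip":0},{"delta_rot":[0,0,0],"linear":[0,0.014,0],"grip":0},{"delta_rot":[0,0,0],"linear":[0,0.011,0.008],"grip":0},{"delta_rot":[0,0,0],"linear":[0,0.011,0.01],"grip":0},{"delta_rot":[0,0,0],"linear":[0,0.01,0.013],"grip":0},{"delta_rot":[0,0,0],"linear":[0,0.009,0.015],"grip":0},{"delta_rot":[0,0,0],"linear":[0,0.007,0.015],"grip":0},{"delta_rot":[0,0,0],"linear":[0,0,0],"grip":0}])

```text
t: 3.7
tool_pos: [0.6308, 0.206, 0.1169]
tool_rot: [3.087, 0.58, -0.011]
contact_force: [-0.6, -0.4, -0.8]
opening: 0.0003
grip_force: 0.0
```

```bash
python3 -c "
from h import *
st()"
```

```text
t 3.7 basket xyz mm -4.4 -30.0 116.9 toolx deg 21.26 tilt [-0.007 -0.002 -1.   ] F b [-0.7 -0.1 -0.8] open 0.0003
```

Request:
jog_arm(steps=[{"delta_rot":[0,0,0],"linear":[0,0.003,0.012],"grip":0},{"delta_rot":[0,0,0],"linear":[0,0,0.012],"grip":0},{"delta_rot":[0,0,0],"linear":[0,0,0.006],"grip":0},{"delta_rot":[0,0,0],"linear":[0,0,0],"grip":0}])

```text
t: 4.1
tool_pos: [0.633, 0.2049, 0.0898]
tool_rot: [-3.087, -0.582, 0.004]
contact_force: [-0.4, 0.8, -0.2]
opening: -0.0001
grip_force: 0.0
```

```bash
python3 - <<'E'
from h import *
st(); im,d=grab('scene','s3'); im2,d2=grab('side','d3')
for n,dd in(('scene',d),('side',d2)):
    P=cloud(dd,*cam(n))[dd>0]; q=(P[:,:2]-O)@np.c_[ex,ey]; z=P[:,2]
    k=(abs(q[:,0])<.065)&(abs(q[:,1])<.065)&(z>.076)&(z<.12)&(abs(q[:,0])>.025); pf=np.polyfit(q[k,1],z[k],1); print(n,k.sum(),pf,np.percentile(z[k],[50,90]))
c=np.hstack([cv2.resize(im[120:340,130:330],(400,440)),cv2.resize(im2[100:260,200:360],(400,440))])
cv2.imwrite('pics/z3.png',c[:,:,::-1])
E
```

```text
t 4.1 basket xyz mm -2.8 -31.9 89.8 toolx deg 21.34 tilt [-0.003 -0.    -1.   ] F b [-0.   0.9 -0.2] open -0.0001
scene 582 [-0.03498228  0.08461446] [0.08451668 0.08759993]
side 149 [-0.03705328  0.08472369] [0.08476449 0.08897477]
```

View pics/z3.png

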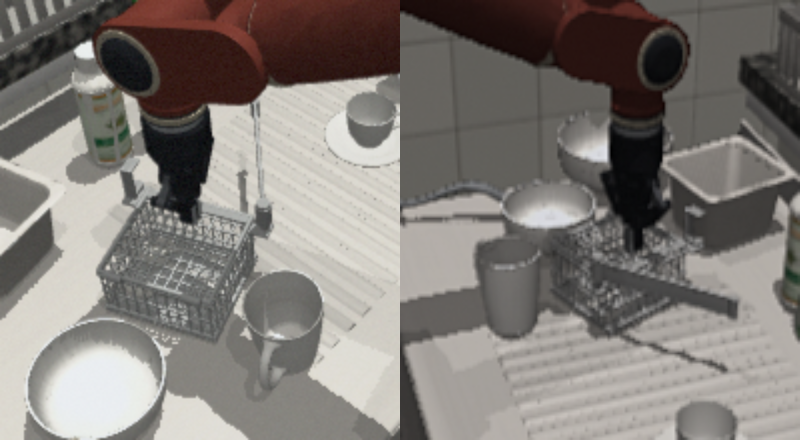

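The lid is almost down (slope about 0.035 rad) with the finger on it, and the latch is still outside. I'll press a little further.

Request:
jog_arm(steps=[{"delta_rot":[0,0,0],"linear":[0,0,0.003],"grip":0},{"delta_rot":[0,0,0],"linear":[0,0,0.002],"grip":0},{"delta_rot":[0,0,0],"linear":[0,0,0.001],"grip":0},{"delta_rot":[0,0,0],"linear":[0,0,0],"grip":0},{"delta_rot":[0,0,0],"linear":[0,0,0],"grip":0}])

```text
t: 4.7
tool_pos: [0.6344, 0.2049, 0.086]
tool_rot: [-3.087, -0.581, -0.002]
contact_force: [1.1, 1.5, 1.8]
opening: -0.0002
grip_force: 0.9
```

```bash
python3 -c "
from h import *
st()"
```

```text
t 4.7 basket xyz mm -1.5 -32.3 86.0 toolx deg 21.33 tilt [ 0.001  0.    -1.   ] F b [1.6 1.  1.8] open -0.0002
```

Request:
jog_arm(steps=[{"delta_rot":[0,0,0],"linear":[0,0,0.003],"grip":0},{"delta_rot":[0,0,0],"linear":[0,0,0],"grip":0},{"delta_rot":[0,0,0],"linear":[0,0,0],"grip":0},{"delta_rot":[0,0,0],"linear":[0,0,0],"grip":0}])

```text
t: 5.1
tool_pos: [0.6345, 0.205, 0.0859]
tool_rot: [-3.087, -0.582, -0.001]
contact_force: [-7.0, -1.5, 13.2]
opening: 0.0001
grip_force: 6.8
```

```bash
python3 -c "
from h import *
st()"
```

```text
t 5.1 basket xyz mm -1.3 -32.3 85.9 toolx deg 21.34 tilt [ 0.001  0.    -1.   ] F b [-7.1  1.2 13.2] open 0.0001
```

Lid is on its hard stop: z = 86 mm and force is rising. Next, up and over to the outer side of the bar.

Request:
jog_arm(steps=[{"delta_rot":[0,0,0],"linear":[0,0,-0.03],"grip":0},{"delta_rot":[0,0,0],"linear":[0,0,-0.045],"grip":0},{"delta_rot":[0,0,0],"linear":[0,0,-0.02],"grip":0},{"delta_rot":[0,0,0],"linear":[-0.016,0.04,0],"grip":0},{"delta_rot":[0,0,0],"linear":[-0.016,0.04,0],"grip":0},{"delta_rot":[0,0,0],"linear":[-0.016,0.04,0],"grip":0},{"delta_rot":[0,0,0],"linear":[-0.016,0.038,0],"grip":0},{"delta_rot":[0,0,0],"linear":[0,0,0],"grip":0},{"delta_rot":[0,0,0],"linear":[0,0,0],"grip":0}])

```text
t: 6.0
tool_pos: [0.6315, 0.0336, 0.1771]
tool_rot: [-3.087, -0.578, 0.002]
contact_force: [-0.1, 0.2, 1.0]
opening: -0.0001
grip_force: 0.0
```

```bash
python3 - <<'E'
from h import *
st(); im,d=grab('scene','s4'); im2,d2=grab('side','d4')
for n,dd in(('scene',d),('side',d2)):
    P=cloud(dd,*cam(n))[dd>0]; q=(P[:,:2]-O)@np.c_[ex,ey]; z=P[:,2]
    k=(abs(q[:,0])<.065)&(abs(q[:,1])<.065)&(z>.076)&(z<.12); pf=np.polyfit(q[k,1],z[k],1); print(n,'lid',k.sum(),pf)
    k=(z>.09)&(z<.125)&(q[:,0]>-.075)&(q[:,0]<.12)&(q[:,1]<-.08)&(q[:,1]>-.28); l=cv2.fitLine(q[k].astype(np.float32),cv2.DIST_HUBER,0,.01,.01).ravel(); print(' bar ang',np.arctan2(l[1],l[0]),l,k.sum())
E
```

```text
t 6.0 basket xyz mm -66.4 -190.9 177.1 toolx deg 21.22 tilt [-0.001  0.001 -1.   ] F b [0.  0.2 1. ] open -0.0001
scene lid 1042 [-0.00796441  0.08250953]
 bar ang -1.1485164 [ 0.40984127 -0.9121569  -0.03519539 -0.1812498 ] 113
side lid 304 [-0.00848231  0.08270498]
 bar ang -1.157389 [ 0.4017319  -0.9157573  -0.04114868 -0.17235368] 341
```

The lid stays shut (slope <0.01 rad) and the bar is unmoved at 1.15 rad. I'll lower beside the bar and sweep it.

Request:
jog_arm(steps=[{"delta_rot":[0,0,0],"linear":[0,0,0.03],"grip":0},{"delta_rot":[0,0,0],"linear":[0,0,0.03],"grip":0},{"delta_rot":[0,0,0],"linear":[0,0,0.015],"grip":0},{"delta_rot":[0,0,0],"linear":[0,0,0],"grip":0},{"delta_rot":[0,0,0],"linear":[0,0,0],"grip":0}])

```text
t: 6.6
tool_pos: [0.6323, 0.035, 0.1032]
tool_rot: [3.087, 0.583, 0.001]
contact_force: [0.2, 1.3, -0.5]
opening: -0.0
grip_force: 0.0
```

Request:
jog_arm(steps=[{"delta_rot":[0,0,0],"linear":[0.013,-0.01,0],"grip":0},{"delta_rot":[0,0,0],"linear":[0.014,-0.0065,0],"grip":0},{"delta_rot":[0,0,0],"linear":[0.0145,-0.0065,0],"grip":0},{"delta_rot":[0,0,0],"linear":[0.01,-0.008,0],"grip":0},{"delta_rot":[0,0,0],"linear":[0.01,-0.008,0],"grip":0},{"delta_rot":[0,0,0],"linear":[0,0,0],"grip":0}])

```text
t: 7.2
tool_pos: [0.6762, 0.0949, 0.1031]
tool_rot: [-3.086, -0.584, -0.003]
contact_force: [0.5, 0.6, -1.0]
opening: 0.0
grip_force: 0.0
```

```bash
cat > lk.py <<'E'
from h import *
import sys
st(); tag=sys.argv[1]
im,d=grab('scene','s'+tag); im2,d2=grab('side','d'+tag)
for n,dd in(('scene',d),('side',d2)):
    P=cloud(dd,*cam(n))[dd>0]; q=(P[:,:2]-O)@np.c_[ex,ey]; z=P[:,2]
    k=(abs(q[:,0])<.065)&(abs(q[:,1])<.045)&(z>.076)&(z<.12); print(n,'lid',np.polyfit(q[k,1],z[k],1).round(4))
    r=q-[-.09,-.06]; rr=np.hypot(*r.T); a=-np.arctan2(r[:,1],r[:,0])
    k=(z>.098)&(z<.123)&(rr>.17)&(rr<.206)&(a<1.4)&(a>-.15); print(' tip angle pct',k.sum(),np.percentile(a[k],[5,50,95]).round(3) if k.sum() else '')
c=np.hstack([cv2.resize(im[120:340,130:330],(400,440)),cv2.resize(im2[100:260,200:360],(400,440))])
cv2.imwrite(f'pics/z{tag}.png',c[:,:,::-1])
E
python3 lk.py 5
```

```text
t 7.2 basket xyz mm -2.5 -150.0 103.1 toolx deg 21.43 tilt [ 0.002  0.001 -1.   ] F b [ 0.7  0.4 -1. ] open 0.0
scene lid [0.0006 0.0823]
 tip angle pct 79 [-0.071 -0.038  0.678]
side lid [-0.0112  0.0828]
 tip angle pct 59 [0.651 0.682 0.702]
```

View pics/z5.png

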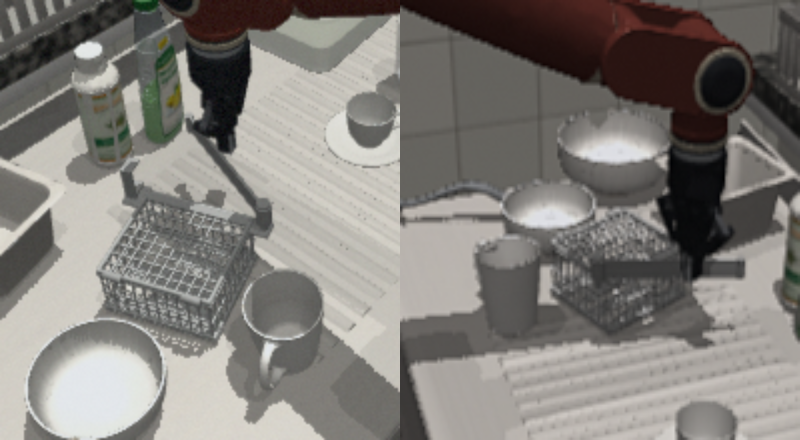

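Side view: the finger is pushing the bar at about (695,265), latch at about 0.68 rad, lid shut. I'll keep going.

Request:
jog_arm(steps=[{"delta_rot":[0,0,0],"linear":[0.008,-0.006,0],"grip":0},{"delta_rot":[0,0,0],"linear":[0.007,-0.0105,0],"grip":0},{"delta_rot":[0,0,0],"linear":[0.007,-0.0105,0],"grip":0},{"delta_rot":[0,0,0],"linear":[0.007,-0.0105,0],"grip":0},{"delta_rot":[0,0,0],"linear":[0.003,-0.012,0],"grip":0},{"delta_rot":[0,0,0],"linear":[0.003,-0.012,0],"grip":0},{"delta_rot":[0,0,0],"linear":[0.002,-0.009,0],"grip":0},{"delta_rot":[0,0,0],"linear":[0,0,0],"grip":0},{"delta_rot":[0,0,0],"linear":[0,0,0],"grip":0}])

```text
t: 8.2
tool_pos: [0.6838, 0.1727, 0.1028]
tool_rot: [-3.087, -0.582, -0.001]
contact_force: [0.0, -0.0, 1.0]
opening: -0.0002
grip_force: 0.0
```

```bash
python3 lk.py 6
```

```text
t 8.2 basket xyz mm 32.9 -80.3 102.8 toolx deg 21.36 tilt [ 0.     0.001 -1.   ] F b [ 0. -0.  1.] open -0.0002
scene lid [0.0001 0.0824]
 tip angle pct 79 [-0.07  -0.055  0.031]
side lid [-0.027   0.0831]
 tip angle pct 25 [0.02  0.04  0.071]
```

Almost home. I'll creep in until the force rises.

Request:
jog_arm(steps=[{"delta_rot":[0,0,0],"linear":[0,-0.004,0],"grip":0},{"delta_rot":[0,0,0],"linear":[0,-0.003,0],"grip":0},{"delta_rot":[0,0,0],"linear":[0,0,0],"grip":0},{"delta_rot":[0,0,0],"linear":[0,0,0],"grip":0}])

```text
t: 8.7
tool_pos: [0.6813, 0.1786, 0.1028]
tool_rot: [-3.087, -0.581, -0.0]
contact_force: [0.4, -1.1, -0.1]
opening: -0.0003
grip_force: 0.2
```

```bash
python3 lk.py 7
```

```text
t 8.7 basket xyz mm 32.7 -73.9 102.8 toolx deg 21.32 tilt [ 0.  0. -1.] F b [-0.  -1.1 -0.1] open -0.0003
scene lid [-0.0021  0.0823]
 tip angle pct 75 [-0.068 -0.051 -0.007]
side lid [-0.0274  0.0832]
 tip angle pct 26 [-0.014  0.012  0.031]
```

Request:
jog_arm(steps=[{"delta_rot":[0,0,0],"linear":[0,-0.003,0],"grip":0},{"delta_rot":[0,0,0],"linear":[0,-0.002,0],"grip":0},{"delta_rot":[0,0,0],"linear":[0,0,0],"grip":0},{"delta_rot":[0,0,0],"linear":[0,0,0],"grip":0}])

```text
t: 9.2
tool_pos: [0.6809, 0.1797, 0.1028]
tool_rot: [3.081, 0.579, 0.002]
contact_force: [3.3, -10.9, -0.2]
opening: -0.0001
grip_force: 5.6
```

```bash
python3 lk.py 8
```

```text
t 9.2 basket xyz mm 32.7 -72.8 102.8 toolx deg 21.27 tilt [ 0.003 -0.006 -1.   ] F b [ -0.9 -11.3  -0.2] open -0.0001
scene lid [0.0024 0.0823]
 tip angle pct 81 [-0.07  -0.05  -0.008]
side lid [-0.0101  0.083 ]
 tip angle pct 26 [-0.016  0.002  0.024]
```

The bar is on its stop: 11 N, with no further motion. I'll retreat outward, then up.

Request:
jog_arm(steps=[{"delta_rot":[0,0,0],"linear":[0,0.015,0],"grip":0},{"delta_rot":[0,0,0],"linear":[0,0.03,0],"grip":0},{"delta_rot":[0,0,0],"linear":[0,0.03,-0.02],"grip":0},{"delta_rot":[0,0,0],"linear":[0,0.02,-0.04],"grip":0},{"delta_rot":[0,0,0],"linear":[0,0.02,-0.04],"grip":0},{"delta_rot":[0,0,0],"linear":[0,0,0],"grip":0},{"delta_rot":[0,0,0],"linear":[0,0,0],"grip":0},{"delta_rot":[0,0,0],"linear":[0,0,0],"grip":0}])

```text
t: 10.1
tool_pos: [0.7204, 0.0764, 0.2009]
tool_rot: [-3.086, -0.581, 0.004]
contact_force: [-1.1, -0.2, -0.5]
opening: 0.0002
grip_force: 0.0
```

```bash
python3 lk.py 9
```

```text
t 10.1 basket xyz mm 32.0 -183.3 200.9 toolx deg 21.34 tilt [-0.003  0.001 -1.   ] F b [-1.1  0.2 -0.5] open 0.0002
scene lid [0.0017 0.0822]
 tip angle pct 76 [-0.067 -0.052 -0.001]
side lid [-0.001   0.0828]
 tip angle pct 31 [-0.054 -0.002  0.016]
```

View pics/z9.png

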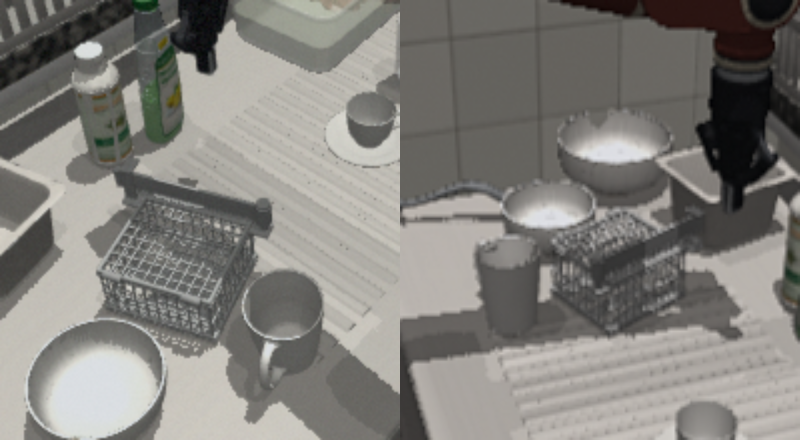

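The bar lies over the shut lid from the post (262,212) to the catch (128,185). The arm is clear and nothing else has moved.

```bash
python3 -c "
from station import ctrl
print(ctrl.finish_job())"
```

```text
the job is handed in; nothing more can be done
None
```

The lid is fully shut, the latch bar rests home in its catch, the arm is clear, the mug, bowl and glasses were left standing in place, and the job was handed in after about 10 s (no verdict was returned).

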